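# Set out the layout mat for a filter and objective change

## Task

Set out the parts for a filter and objective change on the blue layout mat, where the screw jar and the red-capped lens tube already stand on two ring marks of the back row: stand the black filter cube on the ring between those two, square with the mat, the short black lens tube on the ring directly in front of the cube (the robot's side), and the white-capped canister on the ring directly in front of the jar, each upright and well centred. Put the white bobbin flat on the middle of the jar's lid. Do not shift the jar or the red-capped tube, and leave the silver tee where it lies.

Things in the scene. Friction and masses are not known exactly. Their poses are not given: they have to be found in the camera images.
- mat: Blue rectangular layout mat fixed flat on the table, 200 x 300 x 3 mm (x, y, z), with six white ring marks (58 mm outer diameter, drawn flush, no relief). Origin: centre of its underside; its top is 3 mm above. The ring centres lie at x = +50 mm (back row) and x = -50 mm (front row), y = +100 (left), 0 and -100 mm (right) in its frame. Its -x edge, with a white stripe along it, is the front, towards the robot; it is turned by up to 0.2 rad.
- jar: Round clear jar of cap screws with a flat black screw lid, loose, 58 mm diameter, 56 mm high, 140 g; stands on the left or right ring of the mat's back row. Origin: centre of its underside; z up.
- red_tube: Tall black lens tube with a red cap, loose, 32 mm diameter, 56 mm high; stands on the other outer ring of the mat's back row. Origin: centre of its underside; z up.
- cube: Black filter cube with an orange round window on top and a dark blue window in its -x side, loose, 38 x 30 x 36 mm (x, y, z), 90 g; the solid body that fingers meet is 34 mm high. Stands upright on the table; grip it across its 30 mm y width. Origin: centre of its underside; z up.
- canister: Objective canister, black lower half and ribbed white cap (cap tight, does not turn), loose, 36 mm diameter, 61 mm high, 50 g, standing upright on the table. Origin: centre of its underside; z up.
- short_tube: Short black lens tube, all black, round, loose, 30 mm diameter, 26 mm high, 76 g, standing upright on the table. Origin: centre of its underside; z up.
- bobbin: White flanged bobbin, loose, 30 mm diameter, 16 mm high, 20 g, lying flat on the table (axis upright); grip it across the flanges. Origin: centre of its underside; z up.
- tee: Silver T-shaped coaxial adapter, loose, 35 x 55 x 15 mm (x, y, z), lying on the table among the other parts; a bystander. Origin: centre of its underside; z up.
Mind the look-alikes: they are no part of the job. Leave any turquoise or yellow look-alike of the cube alone.

How it is judged:
At the end, for the whole second after the job is handed in: Cube, short tube and canister upright on their rings, within 12 mm along each mat axis, cube square to the mat within 0.2 rad; bobbin flat on the jar's lid within 12 mm of its axis; all at rest; jar and red-capped tube within 15 mm and tee within 30 mm of where they began (x of cube in the frame of mat between 0.038 and 0.062 m and y of cube in the frame of mat between -0.012 and 0.012 m and x of short_tube in the frame of mat between -0.062 and -0.038 m and y of short_tube in the frame of mat between -0.012 and 0.012 m and x of canister in the frame of mat between -0.062 and -0.038 m and ((y of jar in the frame of mat above 0 m and y of canister in the frame of mat between 0.088 and 0.112 m) or (y of jar in the frame of mat below 0 m and y of canister in the frame of mat between -0.112 and -0.088 m)) and horizontal distance between bobbin and jar below 0.012 m and z of bobbin in the frame of jar between 0.051 and 0.061 m and z of cube in the frame of mat between -0.002 and 0.008 m and z of canister in the frame of mat between -0.002 and 0.008 m and z of short_tube in the frame of mat between -0.002 and 0.008 m and (angle between the x axis of cube and the x axis of mat, either way round below 0.2 rad or angle between the x axis of cube and the y axis of mat, either way round below 0.2 rad) and angle between each of cube, canister, short_tube, bobbin, jar, red_tube's own z axis and vertical below 0.15 rad and linear speed of each of cube, canister, short_tube, bobbin, jar, red_tube below 0.02 m/s and distance of each of jar, red_tube from where it was at the start of the episode below 0.015 m and distance of tee from where it was at the start of the episode below 0.03 m); the robot touches nothing.
It fails at once if the screw jar is shifted by more than 15 mm (distance of jar from where it was at the start of the episode above 0.015 m).
It fails at once if the red-capped tube is shifted by more than 15 mm (distance of red_tube from where it was at the start of the episode above 0.015 m).
It fails at once if the silver tee is shifted by more than 30 mm (distance of tee from where it was at the start of the episode above 0.03 m).
It also fails if it takes over 120 s, if anything falls off the work surface, if the arm or the gripper's body presses on something with over 40 N, if the wrist force passes 120 N, or if a joint passes its speed limit or range.

## Robot

A 7-joint arm with a two-finger parallel gripper is mounted at the origin on a cart in front of the work surface, level with it; the furniture and walls round the work are solid. World frame = base frame: x ahead of the robot, y to its left, z up, the work surface at z = 0. Lengths are in m, angles in rad, forces in N, time in s.
With the tool pointing down it reaches from about 0.35 to 0.9 m from the base axis. Payload 8.1 kg.
Tool frame: the origin (TCP) lies at the very end of the fingers, on their centre line; the grasp point (between the pads) lies 19 mm behind it (grasp_offset is the distance from the TCP to the grasp point, in m); z points along the fingers, y is the line along which they close (so a half turn about z gives the same grasp; the last joint's range is limited). The gripper opens to 92 mm and grips with 3 to 60 N. Pads are 19 mm wide; open, the fingers measure 130 mm over their backs; the gripper's body (75 mm by 190 mm) begins 47 mm behind the grasp point.
Start: joints at [-1.261, 0.434, 0.025, 1.573, -0.012, 1.134, -0.075], TCP at [0.251, 0.573, 0.227] pointing down, gripper open.
Joint ranges: [-2.62, 2.62], [-0.44, 2.09], [-1.27, 1.32], [0.08, 2.57], [-1.32, 4.46], [0.12, 2], [-2.74, 2.74]. Speed limits (rad/s): [2.22, 2.22, 3.01, 3.01, 3.14, 3.14, 3.14].

## Interface

Orientations are given as a rotation vector (axis times angle).
In Python, from cell import observe, get_image, camera_params, sign_off, silhouettes, grasp_offset gives the robot as it stands. The module is installed in compiled form; this text tells all that it offers.
- The arm moves only by the tool jog_arm, never from a script. Its argument "motion" is a list that holds one entry, the list of rows, each a list of 7 numbers: the shift along the tool's x, y, z in m, then the turn, a rotation vector about the tool's x, y, z in rad, then the closure, from -1 (fully open) to 1 (shut), so that 0 is half open. In form: [[[dx, dy, dz, wx, wy, wz, hand], ...]]. A call has 1 to 10 rows; each row is the pose to reach, as a shift and turn from the pose commanded when the call began, along the tool's axes at that moment; what a row does not reach only later rows make up. A row lasts 1/12 s, in which the tool goes at most 41.7 mm and 7.16 degrees, less where a joint would pass 70% of its speed; a pose out of reach is approached as far as the arm can. A call with a gripper value outside its range is refused whole. The fingers move at their own pace and stop on an object; "force" is the grip in N (left out, the last holds). Time passes only in rows, so rows that repeat a pose let the fingers close. It gives the time, the measured TCP pose, the force, the opening and the grip force at its end, in the units of the state.
- observe(): the state, without advancing time (a new reading comes with each control period).
- get_image(name): name is "scene" or "top" or "wrist"; returns the picture (400x640x3 uint8, red, green, blue); there is no depth.
- camera_params(name): a dict with "vertical_fov" (degrees; the focal length in pixels is half the picture's height over the tangent of half this angle, whatever the lens; pixels are square), "cx", "cy" (the principal point, pixels), "dist_coeffs" ([k1, k2, p1, p2, k3] as OpenCV has them; the pictures are not rectified), "T" (4x4, takes a point from camera to world coordinates). Camera axes: x right, y down, z forward; pixel columns grow to the right and rows downward; lengths in m; the calibration is good to about 2 mm. A picture is of the moment at which its call begins: read the wrist's pose just before it. camera_params takes no time and is no camera call; for the wrist camera it gives the pose at the moment of the call.
- sign_off(): hands the job in; it is judged then, once.
Trained networks look in the newest picture that a camera, given by its name, has taken for a name from the list of things; names that differ only in an ending like _2 or _b are one class to them, and where a whole thing is asked for, a point or a joint stands for the part that bears it (a point fixed in the world has none). Each returns a list of dicts, best first, with "p" (0 to 1); they miss things now and then, are a little off and sometimes report something else, mostly with a low value. They report only what shows in the picture. A call takes as long as a camera call. They do not tell look-alikes from the thing itself.
- silhouettes(query, camera): "mask" (400x640 bool, what is visible of it) and "pixel" ([column, row] in pixels, amid what is visible of it).
The state is a dict: "clock": time; "joints": joint angles; "dq": joint speeds; "joint_efforts": joint torques, N m; "position": TCP position; "ee_rot": TCP orientation; "force": force on the tool from outside, world axes, zero at the start; "ft_torque": the same for the moment, N m; "width": opening from 0.0 (shut) to 1.0 (fully open); "gripper_force": force on a finger pad.
Only numpy, scipy, OpenCV 4.12 (cv2) and the standard library are available. Lean on these libraries where they do the work, as an engineer would, in place of code of your own. Each camera call takes 0.05 s, during which the arm holds its last target. There are 200 camera calls.

## Working session

There is one attempt and no reset: what is moved stays moved. The work goes in short steps, Python scripts to look and compute and a tool call to move; the robot and the scene stay as the last step left them, time stands still between calls to the robot, and variables do not carry over. Pictures are saved under pics/ and viewed, at most 14 in all, crops included, and the job is handed in when it is done.

Besides the shell and the picture viewer there is one more tool, called after ">>>" as name(argument=value, ...) on one line, values as JSON. jog_arm: Moves the arm, as the interface text tells. Its arguments: {"type":"object","properties":{"motion":{"type":"array"},"force":{"type":"number"}},"required":["motion"]}

```bash
mkdir -p pics; python3 - <<'E'
from cell import *
import cv2
s=observe();print(s);print(grasp_offset)
for n in("scene","top"):
    cv2.imwrite(f"pics/{n}0.png",get_image(n)[:,:,::-1]);p=camera_params(n);print(n,p)
    for q in("mat","jar","red_tube","cube","canister","short_tube","bobbin","tee"):
        print(q,[(round(r["p"],2),[round(float(v)) for v in r["pixel"]],int(r["mask"].sum())) for r in silhouettes(q,n)])
E
```

```text
{'clock': 0.0, 'joints': array([-1.26055755,  0.43522399,  0.0249528 ,  1.57412457, -0.01156094,
        1.13396192, -0.07509624]), 'dq': array([ 0.00075051,  0.00042655, -0.00078054, -0.00073048, -0.00176618,
        0.0010977 , -0.00090905]), 'joint_efforts': array([ 1.02642756e-03, -6.67849159e+01,  9.84927267e-01, -3.14453495e+01,
       -6.08055596e-02,  4.30275255e-02,  1.52030452e-04]), 'position': array([0.25060483, 0.57199607, 0.22593348]), 'ee_rot': array([-6.43906778e-01, -3.07473770e+00,  2.45994791e-03]), 'force': array([-0.82291805, -1.05864325,  0.44844044]), 'ft_torque': array([ 0.0065614 ,  0.02923917, -0.00547413]), 'gripper_force': 0.0, 'width': 0.9980995171622518}
0.0188
scene {'vertical_fov': 55.902505708249414, 'cx': 318.19682188465515, 'cy': 198.28088315763216, 'dist_coeffs': array([0.02970367, 0.        , 0.        , 0.        , 0.        ]), 'T': array([[-0.47412337, -0.54864261,  0.68862059, -0.14127189],
       [-0.88044498,  0.29111578, -0.37425691,  0.41678569],
       [ 0.00486497, -0.78373649, -0.62107443,  0.62136082],
       [ 0.        ,  0.        ,
[... 481 characters left out ...]
 'dist_coeffs': array([-0.10598726,  0.        ,  0.        ,  0.        ,  0.        ]), 'T': array([[-0.00686693, -0.98312979,  0.18278034,  0.28336941],
       [-0.99982857,  0.00989338,  0.01565114,  0.06190706],
       [-0.01719542, -0.18264153, -0.98302919,  1.25880865],
       [ 0.        ,  0.        ,  0.        ,  1.        ]])}
mat [(0.71, [407, 196], 5523)]
jar [(0.71, [229, 226], 95), (0.54, [377, 180], 342)]
red_tube [(0.6, [439, 178], 155)]
cube [(0.67, [327, 182], 139), (0.48, [235, 175], 153), (0.48, [204, 179], 187)]
canister [(0.66, [310, 226], 126)]
short_tube []
bobbin [(0.71, [253, 188], 118), (0.49, [266, 221], 71)]
tee [(0.65, [288, 190], 82), (0.35, [440, 176], 138)]
```

View pics/top0.png

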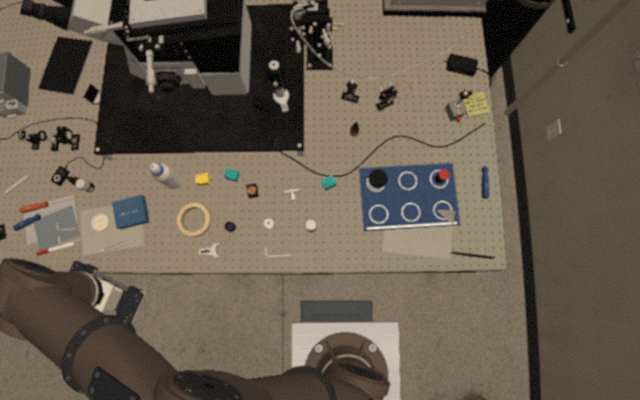

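View pics/scene0.png

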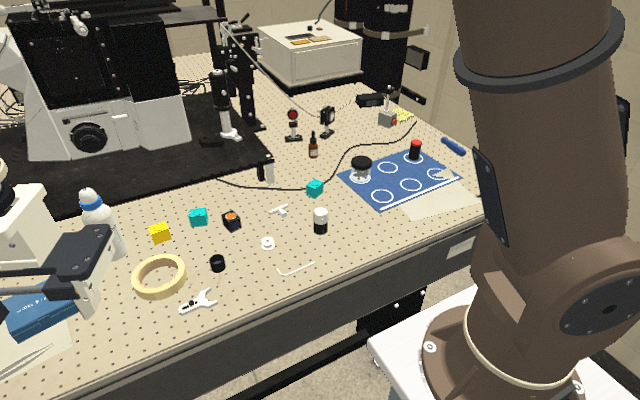

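Top view: jar (377,180), red tube (442,177), canister (310,226), bobbin (268,223), short tube (230,226), black cube (252,190), tee (291,192). The turquoise and yellow cubes are look-alikes.

```bash
cat > h.py <<'E'
import numpy as np,cv2
from cell import *
from scipy.spatial.transform import Rotation as R
def KD(p):
    f=200/np.tan(np.radians(p["vertical_fov"])/2)
    return np.array([[f,0,p["cx"]],[0,f,p["cy"]],[0,0,1.]]),np.array(p["dist_coeffs"])
def px2w(p,uv,z):
    K,D=KD(p);q=cv2.undistortPoints(np.array(uv,float).reshape(-1,1,2),K,D).reshape(-1,2)
    d=np.c_[q,np.ones(len(q))]@p["T"][:3,:3].T;c=p["T"][:3,3]
    return (c+d*((z-c[2])/d[:,2])[:,None])[:,:2]
def w2px(p,X):
    K,D=KD(p);Ti=np.linalg.inv(p["T"]);return cv2.projectPoints(np.array(X,float).reshape(-1,1,3),Ti[:3,:3],Ti[:3,3],K,D)[0].reshape(-1,2)
def rect(p,img,z,x0,x1,y0,y1,s=.001):
    "metric top-down picture; row grows with -x, column with -y"
    xs=np.arange(x1,x0,-s);ys=np.arange(y1,y0,-s);Y,X=np.meshgrid(ys,xs)
    m=w2px(p,np.c_[X.ravel(),Y.ravel(),np.full(X.size,z)]).astype(np.float32).reshape(X.shape+(2,))
    return cv2.remap(img,m,None,cv2.INTER_LINEAR)
E
python3 - <<'E'
from h import *
for n,pts in (("top",dict(jar=(377,180,.056),red=(443,175,.056),can=(311,225,.061),bob=(268.5,223,.016),short=(230.5,226.5,.026),cube=(252,190.5,.036),tee=(291,192.5,.01),teal=(329,182,.03),teal2=(232,174,.03),r01=(408,181,.003),r10=(379,214,.003),r11=(411,212,.003),r12=(443,210,.003),tape=(193,219,.02))),("scene",dict(can=(320,210,.061),bob=(267,241,.014),short=(217,258,.026),cube=(231,216,.036),jar=(361,161,.056),red=(416,143,.056)))):
    p=camera_params(n)
    for k,v in pts.items():print(n,k,px2w(p,v[:2],v[2])[0].round(3))
p=camera_params("top");img=cv2.imread("pics/top0.png")
r=rect(p,img,.003,.3,.66,-.36,.06,.001);g=r.astype(int)
blue=((g[:,:,0]>g[:,:,2]+35)).astype(np.uint8)
cs,_=cv2.findContours(blue,cv2.RETR_EXTERNAL,2);c=max(cs,key=cv2.contourArea);b=cv2.minAreaRect(c)
print("mat",.66-b[0][1]*.001,.06-b[0][0]*.001,b)
gi=w=cv2.cvtColor(r,cv2.COLOR_BGR2GRAY)
top=rect(p,img,.03,.3,.65,-.35,.62,.0015)
cv2.imwrite("pics/r.png",top)
E
```

```text
top jar [ 0.571 -0.103]
top red [ 0.585 -0.303]
top can [0.437 0.095]
top bob [0.449 0.226]
top short [0.438 0.341]
top cube [0.547 0.275]
top tee [0.545 0.158]
top teal [0.572 0.041]
top teal2 [0.601 0.34 ]
top r01 [ 0.579 -0.207]
top r10 [ 0.476 -0.112]
top r11 [ 0.481 -0.212]
top r12 [ 0.486 -0.312]
top tape [0.463 0.46 ]
scene can [0.44  0.096]
scene bob [0.449 0.227]
scene short [0.44  0.343]
scene cube [0.545 0.277]
scene jar [ 0.576 -0.107]
scene red [ 0.582 -0.305]
mat 0.5359551696777344 -0.2067378845214844 ((266.7378845214844, 124.04483032226562), (183.27142333984375, 290.8501892089844), 86.633544921875)
```

View pics/r.png

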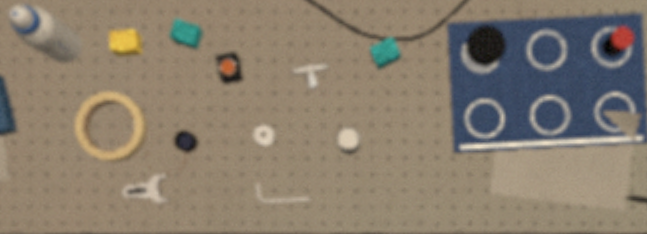

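The rectified view agrees with both cameras. The mat centre is about (0.530, -0.210) at yaw 0.05, with the jar on the left ring. Next I move over the cube.

```bash
cat >> h.py <<'E'
def go(x,y,z,deg,pos=None,rot=None):
    "shift and turn in tool axes to TCP x,y,z with tool y at world angle deg, tool down"
    s=observe();a=np.radians(deg);M=R.from_rotvec(s["ee_rot"]).as_matrix()
    G=np.array([[-np.sin(a),np.cos(a),0],[np.cos(a),np.sin(a),0],[0,0,-1]]).T
    d=M.T@(np.array([x,y,z])-s["position"]);w=R.from_matrix(M.T@G).as_rotvec()
    print("t",round(s["clock"],2),"pos",s["position"].round(4),"open",round(s["width"],3),"gf",round(float(s["gripper_force"]),1),"->",d.round(4),w.round(3),"|d|",round(np.linalg.norm(d),3))
E
python3 - <<'E'
from h import *
go(.53,.276,.2,90)
s=observe();T=np.eye(4);T[:3,:3]=R.from_rotvec(s["ee_rot"]).as_matrix();T[:3,3]=s["position"]
p=camera_params("wrist");print((np.linalg.inv(T)@p["T"]).round(3),p["vertical_fov"],p["dist_coeffs"],p["cx"],p["cy"])
E
```

```text
t 0.9 pos [0.2508 0.5725 0.2268] open 0.998 gf 0.0 -> [-0.3747 -0.1595  0.0268] [ 0.     0.    -0.413] |d| 0.408
[[ 0.    -0.951 -0.311  0.084]
 [ 1.     0.001 -0.001  0.001]
 [ 0.001 -0.311  0.951 -0.159]
 [ 0.     0.     0.     1.   ]] 69.13071838636138 [0.00195342 0.         0.         0.         0.        ] 321.84409753366793 198.8561923565444
```

>>> jog_arm(motion=[[[-0.375,-0.16,0.027,0,0,-0.413,-1],[-0.375,-0.16,0.027,0,0,-0.413,-1],[-0.375,-0.16,0.027,0,0,-0.413,-1],[-0.375,-0.16,0.027,0,0,-0.413,-1],[-0.375,-0.16,0.027,0,0,-0.413,-1],[-0.375,-0.16,0.027,0,0,-0.413,-1],[-0.375,-0.16,0.027,0,0,-0.413,-1],[-0.375,-0.16,0.027,0,0,-0.413,-1],[-0.375,-0.16,0.027,0,0,-0.413,-1],[-0.375,-0.16,0.027,0,0,-0.413,-1]]])

```text
clock: 1.73
position: [0.5322, 0.2723, 0.1998]
ee_rot: [0.003, 3.141, -0.001]
force: [0.2, 0.2, -0.2]
width: 0.997
gripper_force: 0.0
```

>>> jog_arm(motion=[[[0,0,0,0,0,0,-1],[0,0,0,0,0,0,-1],[0,0,0,0,0,0,-1]]])

```text
clock: 1.98
position: [0.5296, 0.276, 0.1997]
ee_rot: [0.0, -3.141, -0.001]
force: [-1.4, 0.8, -0.2]
width: 1.0
gripper_force: 0.0
```

```bash
cat > look.py <<'E'
from h import *
import sys
# look.py tag x0 x1 y0 y1 z scale : wrist picture rectified at height z
n=sys.argv[1];x0,x1,y0,y1,z,s=map(float,sys.argv[2:8])
p=camera_params("wrist");img=get_image("wrist");np.save(f"pics/{n}.npy",dict(p=p,img=img),allow_pickle=True)
cv2.imwrite(f"pics/{n}.png",rect(p,img,z,x0,x1,y0,y1,s)[:,:,::-1])
E
python3 look.py w1 .38 .64 .05 .40 .02 .0005
python3 -c "
from h import *
go(.53,.276,.2,90)"
```

```text
t 2.03 pos [0.5292 0.2768 0.1998] open 1.0 gf 0.0 -> [-0.0008 -0.0008 -0.0002] [ 0.001 -0.001  0.002] |d| 0.001
```

View pics/w1.png

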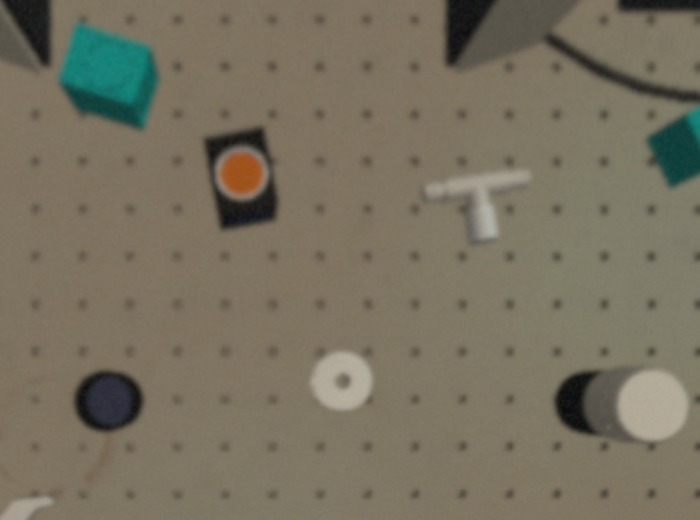

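Wrist view (0.5 mm/px): cube window at (242,173) with the cube yawed about +9°, bobbin at (342,381), short tube at (109,400), canister cap at (653,405) and tee at (480,190).

```bash
python3 - <<'E'
from h import *
p=np.load("pics/w1.npy",allow_pickle=True).item()["p"]
for k,c,r,z in(("cube",242,173,.036),("bob",342,381,.016),("short",109,400,.026),("can",653,405,.061)):
    u=w2px(p,[.64-r*.0005,.40-c*.0005,.02]);print(k,px2w(p,u,z).round(4))
x,y=.5505,.278
go(.548,.278,.10,99)
E
```

```text
cube [[0.5484 0.2789]]
bob [[0.4495 0.2284]]
short [[0.4401 0.3443]]
can [[0.4386 0.098 ]]
t 2.03 pos [0.5292 0.2768 0.1998] open 1.0 gf 0.0 -> [-0.0189  0.0011  0.0998] [ 0.001 -0.    -0.155] |d| 0.102
```

>>> jog_arm(motion=[[[-0.019,0.002,0.04,0,0,-0.157,-0.3],[-0.019,0.002,0.08,0,0,-0.157,-0.3],[-0.019,0.002,0.12,0,0,-0.157,-0.3],[-0.019,0.002,0.14,0,0,-0.157,-0.3],[-0.019,0.002,0.155,0,0,-0.157,-0.3],[-0.019,0.002,0.17,0,0,-0.157,-0.3],[-0.019,0.002,0.182,0,0,-0.157,-0.3],[-0.019,0.002,0.19,0,0,-0.157,-0.3],[-0.019,0.002,0.194,0,0,-0.157,-0.3],[-0.019,0.002,0.194,0,0,-0.157,-0.3]]])

```text
clock: 2.87
position: [0.5485, 0.278, 0.0053]
ee_rot: [0.248, -3.131, 0.0]
force: [0.3, 0.4, -0.0]
width: 0.649
gripper_force: 0.0
```

>>> jog_arm(motion=[[[0,0,0,0,0,0,0.6],[0,0,0,0,0,0,0.8],[0,0,0,0,0,0,1],[0,0,0,0,0,0,1],[0,0,0,0,0,0,1],[0,0,0,0,0,0,1]]], force=20)

```text
clock: 3.37
position: [0.5494, 0.2777, 0.0062]
ee_rot: [-0.246, 3.131, 0.001]
force: [0.2, -0.3, 3.1]
width: 0.325
gripper_force: 20.0
```

```bash
python3 -c "
from h import *
m=np.array([.530,-.2095]);a=.053;c,s=np.cos(a),np.sin(a)
t=m+[c*.05,s*.05];print(t)
go(t[0],t[1],.15,90+np.degrees(a))"
```

```text
[ 0.57992979 -0.20685124]
t 3.37 pos [0.5494 0.2777 0.0062] open 0.325 gf 20.0 -> [ 0.0455 -0.4833 -0.144 ] [0.    0.001 0.104] |d| 0.506
```

>>> jog_arm(motion=[[[0,0,-0.03,0,0,0,1],[0,0,-0.07,0,0,0,1],[0,0,-0.11,0,0,0,1],[0,-0.025,-0.15,0,0,0,1],[0,-0.06,-0.17,0,0,0.02,1],[0,-0.1,-0.174,0,0,0.04,1],[0,-0.14,-0.174,0,0,0.06,1],[0,-0.18,-0.174,0,0,0.08,1],[0.01,-0.22,-0.174,0,0,0.1,1],[0.02,-0.26,-0.174,0,0,0.104,1]]])

```text
clock: 4.2
position: [0.5698, 0.0156, 0.1798]
ee_rot: [-0.081, 3.14, 0.0]
force: [0.9, 0.4, -0.6]
width: 0.323
gripper_force: 20.0
```

```bash
python3 -c "
from h import *
go(.565,-.2075,.18,93)"
```

```text
t 4.2 pos [0.5698 0.0156 0.1798] open 0.323 gf 20.0 -> [ 1.640e-02 -2.225e-01 -2.000e-04] [-0.     0.    -0.001] |d| 0.223
```

>>> jog_arm(motion=[[[0.003,-0.041,0,0,0,0,1],[0.006,-0.08,0,0,0,0,1],[0.009,-0.12,0,0,0,0,1],[0.012,-0.16,0,0,0,0,1],[0.015,-0.19,0,0,0,0,1],[0.016,-0.212,0,0,0,0,1],[0.016,-0.222,0,0,0,0,1],[0.016,-0.222,0,0,0,0,1],[0.016,-0.222,0,0,0,0,1],[0.016,-0.222,0,0,0,0,1]]])

```text
clock: 5.03
position: [0.5662, -0.2025, 0.1796]
ee_rot: [0.087, -3.14, -0.002]
force: [0.0, 0.7, -0.7]
width: 0.328
gripper_force: 20.0
```

```bash
python3 look.py w2 .40 .66 -.38 -.04 .003 .0005
```

```text
(no output)
```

View pics/w2.png

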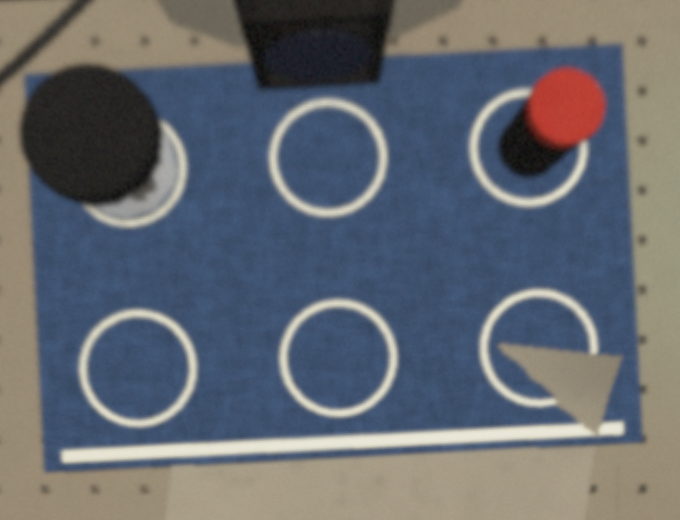

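Wrist view (0.5 mm/px): back-middle ring at (328,158), front-middle at (338,358), front-left at (138,368), jar lid centre at (91,134). The mat yaw is 0.0525.

```bash
python3 - <<'E'
from h import *
p=np.load("pics/w2.npy",allow_pickle=True).item()["p"]
u=w2px(p,[.66-134*.0005,-.04-91*.0005,.003]);print("jar",px2w(p,u,.059).round(4))
go(.580,-.205,.0095,93)
E
```

```text
jar [[ 0.5746 -0.1058]]
t 5.08 pos [ 0.5662 -0.2024  0.1796] open 0.33 gf 20.0 -> [-0.0136 -0.0036  0.1701] [ 0.001 -0.     0.004] |d| 0.171
```

>>> jog_arm(motion=[[[-0.0135,-0.0035,0.01,0,0,0.003,1],[-0.0135,-0.0035,0.05,0,0,0.003,1],[-0.0135,-0.0035,0.09,0,0,0.003,1],[-0.0135,-0.0035,0.125,0,0,0.003,1],[-0.0135,-0.0035,0.145,0,0,0.003,1],[-0.0135,-0.0035,0.156,0,0,0.003,1],[-0.0135,-0.0035,0.162,0,0,0.003,1],[-0.0135,-0.0035,0.166,0,0,0.003,1],[-0.0135,-0.0035,0.168,0,0,0.003,1],[-0.0135,-0.0035,0.17,0,0,0.003,1]]])

```text
clock: 5.92
position: [0.5806, -0.2078, 0.011]
ee_rot: [-0.079, 3.138, -0.001]
force: [-0.6, -0.0, -1.2]
width: 0.322
gripper_force: 20.0
```

>>> jog_arm(motion=[[[0,0,0,0,0,0,1],[0,0,0,0,0,0,0.3],[0,0,0,0,0,0,0.1],[0,0,0,0,0,0,0.1],[0,0,-0.02,0,0,0,0.1],[0,0,-0.05,0,0,0,0.1],[0,0,-0.09,0,0,0,0.1],[0,0,-0.13,0,0,0,0.1],[0,0,-0.17,0,0,0,0.1],[0,0,-0.17,0,0,0,0.1]]])

```text
clock: 6.75
position: [0.5835, -0.2094, 0.1885]
ee_rot: [-0.078, 3.128, -0.006]
force: [0.7, -0.7, 1.1]
width: 0.45
gripper_force: 0.0
```

```bash
python3 look.py w3 .40 .66 -.38 -.04 .003 .0005;python3 -c "
from h import *
go(.44,.344,.18,93)"
```

```text
t 6.8 pos [ 0.5822 -0.2088  0.1849] open 0.445 gf 0.0 -> [0.1145 0.5592 0.0023] [-0.003  0.009 -0.002] |d| 0.571
```

View pics/w3.png

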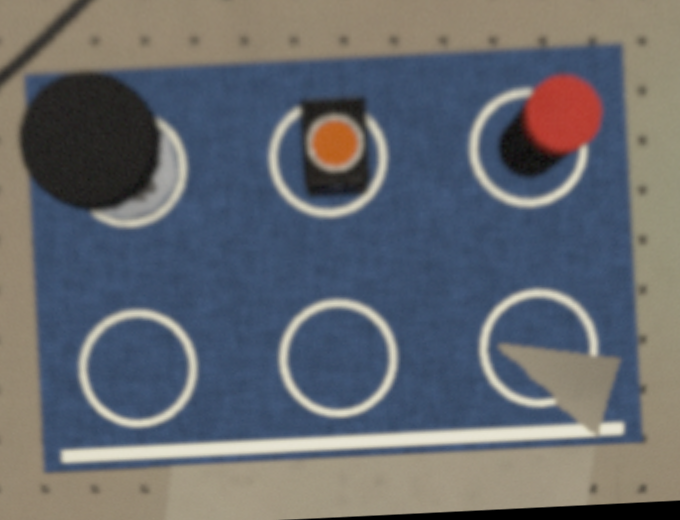

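The cube stands square on its ring: window at (335,142), and after the height correction its body centres within a few mm. Next is the short tube.

>>> jog_arm(motion=[[[0.008,0.04,0,0,0.009,0,-0.1],[0.016,0.08,0,0,0.009,0,-0.1],[0.024,0.12,0,0,0.009,0,-0.1],[0.032,0.16,0,0,0.009,0,-0.1],[0.04,0.2,0,0,0.009,0,-0.1],[0.048,0.24,0,0,0.009,0,-0.1],[0.056,0.28,0,0,0.009,0,-0.1],[0.064,0.32,0,0,0.009,0,-0.1],[0.072,0.36,0,0,0.009,0,-0.1],[0.08,0.4,0,0,0.009,0,-0.1]]])

```text
clock: 7.63
position: [0.4781, 0.1892, 0.179]
ee_rot: [0.078, -3.131, 0.001]
force: [1.7, 0.2, 0.7]
width: 0.55
gripper_force: 0.0
```

```bash
python3 - <<'E'
from h import *
p=np.load("pics/w3.npy",allow_pickle=True).item()["p"]
u=w2px(p,[.66-142*.0005,-.04-335*.0005,.003]);print("cube",px2w(p,u,.039).round(4))
go(.440,.344,.18,93)
E
```

```text
cube [[ 0.5795 -0.2081]]
t 7.63 pos [0.4781 0.1892 0.179 ] open 0.55 gf 0.0 -> [ 0.0304  0.1565 -0.0007] [-0.    -0.01  -0.002] |d| 0.159
```

>>> jog_arm(motion=[[[0.008,0.04,0,0,-0.005,0,-0.1],[0.016,0.08,0,0,-0.005,0,-0.1],[0.024,0.12,0,0,-0.005,0,-0.1],[0.03,0.145,0.01,0,-0.005,0,-0.1],[0.03,0.153,0.03,0,-0.005,0,-0.1],[0.03,0.153,0.06,0,-0.005,0,-0.1],[0.03,0.153,0.09,0,-0.005,0,-0.1],[0.03,0.153,0.11,0,-0.005,0,-0.1],[0.03,0.153,0.12,0,-0.005,0,-0.1],[0.03,0.153,0.12,0,-0.005,0,-0.1]]])

```text
clock: 8.47
position: [0.4392, 0.3376, 0.0574]
ee_rot: [0.079, -3.133, 0.005]
force: [-0.5, -0.4, 0.9]
width: 0.553
gripper_force: 0.0
```

```bash
python3 - <<'E'
from h import *
p=camera_params("wrist");img=get_image("wrist")
for r in silhouettes("short_tube","wrist")[:2]:
    m=cv2.moments(r["mask"].astype(np.uint8));u=[m["m10"]/m["m00"],m["m01"]/m["m00"]];print(r["p"],u,int(r["mask"].sum()),px2w(p,u,.02))
go(.440,.344,.005,93)
E
```

```text
t 8.57 pos [0.4409 0.339  0.0603] open 0.545 gf 0.0 -> [0.0005 0.0051 0.0553] [-0.    -0.004 -0.002] |d| 0.056
```

>>> jog_arm(motion=[[[0,0.0045,0.015,0,0,0,-0.1],[0,0.0045,0.03,0,0,0,-0.1],[0,0.0045,0.042,0,0,0,-0.1],[0,0.0045,0.05,0,0,0,-0.1],[0,0.0045,0.055,0,0,0,-0.1],[0,0.0045,0.056,0,0,0,-0.1],[0,0.0045,0.056,0,0,0,0.5],[0,0.0045,0.056,0,0,0,1],[0,0.0045,0.056,0,0,0,1],[0,0.0045,0.056,0,0,0,1]]], force=20)

```text
clock: 9.4
position: [0.4407, 0.3439, 0.0047]
ee_rot: [0.079, -3.138, -0.001]
force: [-0.5, 0.9, 3.6]
width: 0.327
gripper_force: 20.0
```

>>> jog_arm(motion=[[[0,0,0,0,0,0,1],[0,0,0,0,0,0,1],[0,0,-0.02,0,0,0,1],[0,0,-0.04,0,0,0,1],[0,0,-0.08,0,0,0,1],[0,0,-0.12,0,0,0,1],[0,0,-0.15,0,0,0,1],[0,0,-0.15,0,0,0,1]]])

```text
clock: 10.07
position: [0.4436, 0.3457, 0.1603]
ee_rot: [-0.078, 3.137, 0.01]
force: [0.5, 0.8, -0.7]
width: 0.323
gripper_force: 20.0
```

```bash
python3 look.py w4 .30 .56 .2 .46 .0 .0005; python3 -c "
from h import *
go(.481,-.210,.155,93)"
```

```text
t 10.12 pos [0.4426 0.3448 0.1573] open 0.326 gf 20.0 -> [-1.07e-02 -5.56e-01  1.00e-04] [ 0.004  0.001 -0.002] |d| 0.556
```

View pics/w4.png

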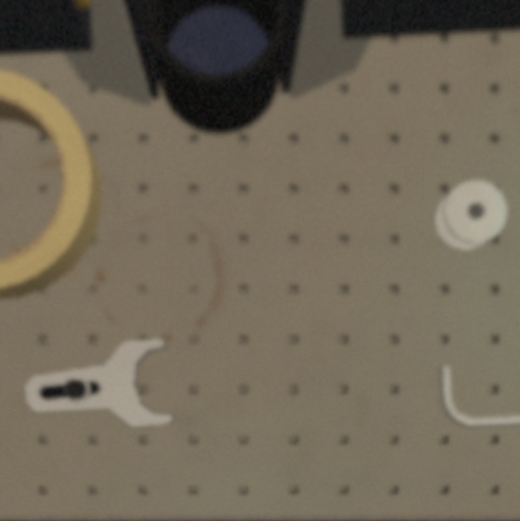

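The short tube is held upright between the pads, at (215,80). Now I carry it to the front-middle ring.

>>> jog_arm(motion=[[[-0.001,-0.04,0,0,0,0,1],[-0.002,-0.08,0,0,0,0,1],[-0.003,-0.12,0,0,0,0,1],[-0.004,-0.16,0,0,0,0,1],[-0.005,-0.2,0,0,0,0,1],[-0.006,-0.24,0,0,0,0,1],[-0.007,-0.28,0,0,0,0,1],[-0.008,-0.32,0,0,0,0,1],[-0.009,-0.36,0,0,0,0,1],[-0.01,-0.4,0,0,0,0,1]]])

```text
clock: 10.95
position: [0.4697, -0.0575, 0.1528]
ee_rot: [0.079, -3.134, 0.0]
force: [0.8, -0.1, -0.4]
width: 0.326
gripper_force: 20.0
```

>>> jog_arm(motion=[[[-0.001,-0.04,0,0,0,0,1],[-0.001,-0.08,0,0,0,0,1],[-0.001,-0.12,0,0,0,0,1],[-0.001,-0.145,0,0,0,0,1],[-0.001,-0.155,0,0,0,0,1],[-0.001,-0.155,0.02,0,0,0,1],[-0.001,-0.155,0.05,0,0,0,1],[-0.001,-0.155,0.08,0,0,0,1],[-0.001,-0.155,0.1,0,0,0,1],[-0.001,-0.155,0.1,0,0,0,1]]])

```text
clock: 11.78
position: [0.4758, -0.2081, 0.0494]
ee_rot: [0.08, -3.128, -0.005]
force: [-0.9, 0.7, -0.6]
width: 0.329
gripper_force: 20.0
```

```bash
python3 -c "
from h import *
go(.481,-.210,.008,93)"
```

```text
t 11.78 pos [ 0.4758 -0.2081  0.0494] open 0.329 gf 20.0 -> [-0.0055 -0.0023  0.0413] [ 0.003 -0.012 -0.001] |d| 0.042
```

>>> jog_arm(motion=[[[-0.004,-0.002,0.01,0,0,0,1],[-0.004,-0.002,0.02,0,0,0,1],[-0.004,-0.002,0.03,0,0,0,1],[-0.004,-0.002,0.036,0,0,0,1],[-0.004,-0.002,0.038,0,0,0,1],[-0.004,-0.002,0.038,0,0,0,1],[-0.004,-0.002,0.038,0,0,0,1]]])

```text
clock: 12.37
position: [0.4834, -0.2122, 0.0162]
ee_rot: [0.078, -3.137, 0.0]
force: [0.1, -0.3, -1.3]
width: 0.329
gripper_force: 20.0
```

```bash
python3 -c "
from h import *
go(.481,-.210,.0078,93)"
```

```text
t 12.37 pos [ 0.4834 -0.2122  0.0162] open 0.329 gf 20.0 -> [0.0023 0.0023 0.0084] [-0.    -0.004 -0.002] |d| 0.009
```

Lower the last 8 mm, release, and rise.

>>> jog_arm(motion=[[[0.002,0.002,0.004,0,0,0,1],[0.002,0.002,0.007,0,0,0,1],[0.002,0.002,0.008,0,0,0,1],[0.002,0.002,0.008,0,0,0,1],[0.002,0.002,0.008,0,0,0,0.6],[0.002,0.002,0.008,0,0,0,0.2],[0.002,0.002,0.008,0,0,0,0],[0.002,0.002,-0.01,0,0,0,0],[0.002,0.002,-0.05,0,0,0,0],[0.002,0.002,-0.09,0,0,0,0]]])

```text
clock: 13.2
position: [0.4803, -0.2098, 0.1061]
ee_rot: [0.078, -3.133, -0.001]
force: [1.3, -0.6, -0.4]
width: 0.499
gripper_force: 0.0
```

```bash
python3 -c "
from h import *
go(.4386,.098,.16,93)"
```

```text
t 13.2 pos [ 0.4803 -0.2098  0.1061] open 0.499 gf 0.0 -> [ 0.0266  0.3096 -0.0533] [ 0.001 -0.007 -0.002] |d| 0.315
```

>>> jog_arm(motion=[[[0.003,0.03,-0.03,0,-0.004,0,-0.3],[0.006,0.07,-0.045,0,-0.004,0,-0.3],[0.01,0.11,-0.05,0,-0.004,0,-0.3],[0.013,0.15,-0.05,0,-0.004,0,-0.3],[0.016,0.19,-0.05,0,-0.004,0,-0.3],[0.02,0.23,-0.05,0,-0.004,0,-0.3],[0.023,0.27,-0.05,0,-0.004,0,-0.3],[0.025,0.3,-0.05,0,-0.004,0,-0.3],[0.027,0.308,-0.05,0,-0.004,0,-0.3],[0.027,0.308,-0.04,0,-0.004,0,-0.3]]])

```text
clock: 14.03
position: [0.4398, 0.0995, 0.1474]
ee_rot: [-0.087, 3.138, 0.003]
force: [0.9, -0.8, -0.9]
width: 0.652
gripper_force: 0.0
```

```bash
python3 - <<'E'
from h import *
go(.4385,.0968,.025,93)
p=camera_params("wrist");img=get_image("wrist");cv2.imwrite("pics/w5.png",img[:,:,::-1])
for r in silhouettes("canister","wrist")[:2]:
    m=cv2.moments(r["mask"].astype(np.uint8));u=[m["m10"]/m["m00"],m["m01"]/m["m00"]];print(r["p"],u,int(r["mask"].sum()),px2w(p,u,.05))
E
```

```text
t 14.03 pos [0.4398 0.0995 0.1474] open 0.652 gf 0.0 -> [ 0.0018 -0.0029  0.1224] [0.002 0.003 0.003] |d| 0.122
0.86 [320.49184782608694, 193.97214673913044] 1472 [[0.43561301 0.09817876]]
```

>>> jog_arm(motion=[[[0.002,-0.002,0.02,0,0,0,-0.3],[0.002,-0.002,0.05,0,0,0,-0.3],[0.002,-0.002,0.08,0,0,0,-0.3],[0.002,-0.002,0.105,0,0,0,-0.3],[0.002,-0.002,0.12,0,0,0,-0.3],[0.002,-0.002,0.127,0,0,0,-0.3],[0.002,-0.002,0.127,0,0,0,-0.3],[0.002,-0.002,0.127,0,0,0,0.3],[0.002,-0.002,0.127,0,0,0,1],[0.002,-0.002,0.127,0,0,0,1]]], force=20)

```text
clock: 14.97
position: [0.4383, 0.0941, 0.0201]
ee_rot: [-0.078, 3.139, 0.001]
force: [0.4, 0.5, -0.1]
width: 0.48
gripper_force: 0.3
```

>>> jog_arm(motion=[[[0,0,0,0,0,0,1],[0,0,0,0,0,0,1],[0,0,0,0,0,0,1]]])

```text
clock: 15.22
position: [0.4381, 0.0943, 0.0198]
ee_rot: [-0.079, 3.139, 0.001]
force: [-0.2, -0.3, 8.6]
width: 0.378
gripper_force: 20.0
```

```bash
python3 -c "
from h import *
go(.476,-.110,.12,93)"
```

```text
t 15.22 pos [0.4381 0.0943 0.0198] open 0.378 gf 20.0 -> [-0.0278 -0.2058 -0.1002] [ 0.     0.002 -0.002] |d| 0.231
```

>>> jog_arm(motion=[[[0,0,-0.02,0,0,0,1],[0,0,-0.05,0,0,0,1],[0,-0.01,-0.09,0,0,0,1],[-0.005,-0.045,-0.1,0,0,0,1],[-0.01,-0.085,-0.1,0,0,0,1],[-0.015,-0.125,-0.1,0,0,0,1],[-0.02,-0.165,-0.1,0,0,0,1],[-0.028,-0.195,-0.1,0,0,0,1],[-0.028,-0.206,-0.1,0,0,0,1],[-0.028,-0.206,-0.1,0,0,0,1]]])

```text
clock: 16.05
position: [0.4757, -0.1138, 0.1192]
ee_rot: [-0.07, 3.14, -0.002]
force: [0.0, 0.4, -0.0]
width: 0.382
gripper_force: 20.0
```

>>> jog_arm(motion=[[[0,0,0.02,0,0,0,1],[0,0,0.04,0,0,0,1],[0,0,0.06,0,0,0,1],[0,0,0.075,0,0,0,1],[0,0,0.085,0,0,0,1],[0,0,0.09,0,0,0,1],[0,0,0.09,0,0,0,1]]])

```text
clock: 16.63
position: [0.4752, -0.1093, 0.0284]
ee_rot: [0.08, -3.139, -0.001]
force: [-0.1, 0.3, -1.0]
width: 0.378
gripper_force: 20.0
```

```bash
python3 -c "
from h import *
go(.476,-.110,.0232,93)"
```

```text
t 16.63 pos [ 0.4752 -0.1093  0.0284] open 0.378 gf 20.0 -> [-0.0008 -0.0007  0.0052] [ 0.001 -0.001 -0.001] |d| 0.005
```

>>> jog_arm(motion=[[[-0.001,-0.001,0.003,0,0,0,1],[-0.001,-0.001,0.005,0,0,0,1],[-0.001,-0.001,0.005,0,0,0,1],[-0.001,-0.001,0.005,0,0,0,0.5],[-0.001,-0.001,0.005,0,0,0,0.1],[-0.001,-0.001,0.005,0,0,0,-0.1],[-0.001,-0.001,0.005,0,0,0,-0.1],[-0.001,-0.001,-0.015,0,0,0,-0.1],[-0.001,-0.001,-0.05,0,0,0,-0.1],[-0.001,-0.001,-0.09,0,0,0,-0.1]]])

```text
clock: 17.47
position: [0.4752, -0.1111, 0.1189]
ee_rot: [0.079, -3.137, -0.001]
force: [1.0, 0.5, 0.1]
width: 0.554
gripper_force: 0.0
```

```bash
python3 -c "
from h import *
go(.4495,.2275,.15,93)"
```

```text
t 17.47 pos [ 0.4752 -0.1111  0.1189] open 0.554 gf 0.0 -> [ 0.0088  0.3395 -0.0309] [ 0.001 -0.004 -0.002] |d| 0.341
```

Now the bobbin, estimated at (0.4495, 0.2275).

>>> jog_arm(motion=[[[0.001,0.035,-0.02,0,-0.002,0,-0.1],[0.002,0.075,-0.03,0,-0.002,0,-0.1],[0.003,0.115,-0.03,0,-0.002,0,-0.1],[0.004,0.155,-0.03,0,-0.002,0,-0.1],[0.005,0.195,-0.03,0,-0.002,0,-0.1],[0.006,0.235,-0.03,0,-0.002,0,-0.1],[0.007,0.275,-0.03,0,-0.002,0,-0.1],[0.008,0.31,-0.03,0,-0.002,0,-0.1],[0.009,0.335,-0.02,0,-0.002,0,-0.1],[0.009,0.339,0.01,0,-0.002,0,-0.1]]])

```text
clock: 18.3
position: [0.4522, 0.2345, 0.112]
ee_rot: [-0.088, 3.132, 0.011]
force: [0.9, 0.9, 0.7]
width: 0.549
gripper_force: 0.0
```

>>> jog_arm(motion=[[[0,0,0.02,0,0,0,-0.1],[0,0,0.035,0,0,0,-0.1],[0,0,0.04,0,0,0,-0.1],[0,0,0.04,0,0,0,-0.1],[0,0,0.04,0,0,0,-0.1]]])

```text
clock: 18.72
position: [0.4511, 0.2268, 0.0695]
ee_rot: [-0.078, 3.138, 0.0]
force: [0.6, 1.1, -0.2]
width: 0.549
gripper_force: 0.0
```

```bash
python3 - <<'E'
from h import *
p=camera_params("wrist");img=get_image("wrist")
for r in silhouettes("bobbin","wrist")[:2]:
    m=cv2.moments(r["mask"].astype(np.uint8));u=[m["m10"]/m["m00"],m["m01"]/m["m00"]];print(r["p"],u,int(r["mask"].sum()),px2w(p,u,.012))
go(.4495,.2275,.003,93)
E
```

```text
0.78 [323.7900241351569, 210.90506838294448] 1243 [[0.44845395 0.22823137]]
t 18.82 pos [0.4517 0.2271 0.0702] open 0.548 gf 0.0 -> [0.0024 0.0005 0.0672] [ 0.001  0.004 -0.003] |d| 0.067
```

>>> jog_arm(motion=[[[0.002,0.001,0.025,0,0,0,-0.1],[0.002,0.001,0.045,0,0,0,-0.1],[0.002,0.001,0.057,0,0,0,-0.1],[0.002,0.001,0.064,0,0,0,-0.1],[0.002,0.001,0.067,0,0,0,-0.1],[0.002,0.001,0.067,0,0,0,-0.1],[0.002,0.001,0.067,0,0,0,0.3],[0.002,0.001,0.067,0,0,0,1],[0.002,0.001,0.067,0,0,0,1],[0.002,0.001,0.067,0,0,0,1]]], force=15)

```text
clock: 19.65
position: [0.4493, 0.228, 0.0026]
ee_rot: [-0.079, 3.138, 0.001]
force: [0.2, 0.1, 3.8]
width: 0.324
gripper_force: 15.0
```

>>> jog_arm(motion=[[[0,0,0,0,0,0,1],[0,0,0,0,0,0,1],[0,0,0,0,0,0,1]]])

```text
clock: 19.9
position: [0.4494, 0.228, 0.0026]
ee_rot: [-0.079, 3.138, 0.001]
force: [-0.1, -0.1, 6.7]
width: 0.323
gripper_force: 15.0
```

```bash
python3 -c "
from h import *
go(.5746,-.1058,.16,93)"
```

```text
t 19.9 pos [0.4494 0.228  0.0026] open 0.323 gf 15.0 -> [-0.1088 -0.3396 -0.1572] [ 0.001  0.003 -0.002] |d| 0.39
```

>>> jog_arm(motion=[[[0,0,-0.03,0,0,0,1],[0,0,-0.07,0,0,0,1],[0,-0.01,-0.11,0,0,0,1],[-0.01,-0.04,-0.135,0,0,0,1],[-0.02,-0.075,-0.15,0,0,0,1],[-0.03,-0.11,-0.157,0,0,0,1],[-0.042,-0.147,-0.157,0,0,0,1],[-0.054,-0.184,-0.157,0,0,0,1],[-0.066,-0.221,-0.157,0,0,0,1],[-0.077,-0.255,-0.157,0,0,0,1]]])

```text
clock: 20.73
position: [0.5386, -0.0255, 0.1595]
ee_rot: [-0.078, 3.138, -0.0]
force: [0.3, 0.2, -0.1]
width: 0.32
gripper_force: 15.0
```

```bash
python3 -c "
from h import *
go(.545,-.106,.16,93)"
```

```text
t 20.73 pos [ 0.5386 -0.0255  0.1595] open 0.32 gf 15.0 -> [-0.0024 -0.0807 -0.0005] [-0.     0.002 -0.003] |d| 0.081
```

>>> jog_arm(motion=[[[-0.003,-0.03,0,0,0,0,1],[-0.003,-0.06,0,0,0,0,1],[-0.003,-0.077,0,0,0,0,1],[-0.003,-0.077,0,0,0,0,1],[-0.003,-0.077,0,0,0,0,1],[-0.003,-0.077,0,0,0,0,1]]])

```text
clock: 21.23
position: [0.5451, -0.0987, 0.1591]
ee_rot: [-0.08, 3.139, 0.001]
force: [0.1, -0.5, -0.5]
width: 0.324
gripper_force: 15.0
```

```bash
python3 look.py w6 .40 .66 -.38 -.04 .003 .0005; python3 -c "
from h import *
go(.5746,-.1058,.063,93)"
```

```text
t 21.28 pos [ 0.5451 -0.0983  0.1591] open 0.323 gf 15.0 -> [-0.0289 -0.0091  0.0962] [ 0.001  0.002 -0.001] |d| 0.101
```

View pics/w6.png

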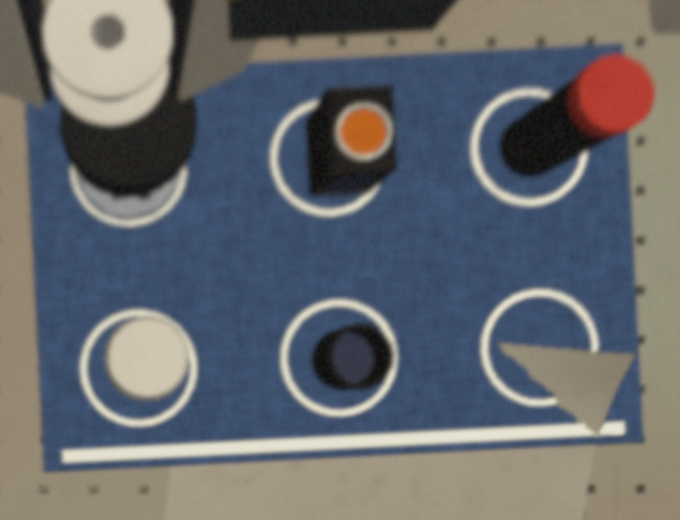

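All three stand within their rings, with the canister at (147,357) and the short tube at (345,358). The jar lid spans columns 61–195. I check the jar's y from that.

```bash
python3 - <<'E'
from h import *
p=np.load("pics/w6.npy",allow_pickle=True).item()["p"]
for k,c,r,z in(("jarL",61,130,.059),("jarR",195,130,.059),("can",147,357,.064),("short",352,358,.029),("cube",363,131,.039)):
    u=w2px(p,[.66-r*.0005,-.04-c*.0005,.003]);print(k,px2w(p,u,z).round(4))
E
```

```text
jarL [[ 0.5712 -0.0763]]
jarR [[ 0.5712 -0.1314]]
can [[ 0.4776 -0.1115]]
short [[ 0.4794 -0.2067]]
cube [[ 0.5793 -0.2079]]
```

>>> jog_arm(motion=[[[-0.015,-0.004,0,0,0,0,1],[-0.029,-0.008,0.01,0,0,0,1],[-0.029,-0.008,0.035,0,0,0,1],[-0.029,-0.008,0.06,0,0,0,1],[-0.029,-0.008,0.078,0,0,0,1],[-0.029,-0.008,0.088,0,0,0,1],[-0.029,-0.008,0.09,0,0,0,1],[-0.029,-0.008,0.09,0,0,0,1],[-0.029,-0.008,0.09,0,0,0,1]]])

```text
clock: 22.03
position: [0.5755, -0.106, 0.0703]
ee_rot: [-0.08, 3.137, 0.0]
force: [-0.9, 0.3, 0.7]
width: 0.324
gripper_force: 15.0
```

```bash
python3 -c "
from h import *
go(.5745,-.105,.0616,93)"
```

```text
t 22.03 pos [ 0.5755 -0.106   0.0703] open 0.324 gf 15.0 -> [0.001  0.001  0.0087] [-0.     0.004 -0.002] |d| 0.009
```

>>> jog_arm(motion=[[[0.001,0.001,0.003,0,0,0,1],[0.001,0.001,0.006,0,0,0,1],[0.001,0.001,0.008,0,0,0,1],[0.001,0.001,0.008,0,0,0,1],[0.001,0.001,0.008,0,0,0,1]]])

```text
clock: 22.45
position: [0.574, -0.1053, 0.0616]
ee_rot: [-0.079, 3.138, 0.0]
force: [-0.3, 1.2, 2.4]
width: 0.319
gripper_force: 15.0
```

>>> jog_arm(motion=[[[0,0,0,0,0,0,0.5],[0,0,0,0,0,0,0.2],[0,0,0,0,0,0,0.1],[0,0,0,0,0,0,0.1],[0,0,-0.015,0,0,0,0.1],[0,0,-0.04,0,0,0,0.1],[0,0,-0.08,0,0,0,0.1],[0.03,0,-0.12,0,0,0,0.1],[0.06,0,-0.12,0,0,0,0.1],[0.06,0,-0.12,0,0,0,0.1]]])

```text
clock: 23.28
position: [0.5091, -0.1097, 0.1831]
ee_rot: [-0.075, 3.139, -0.001]
force: [-1.7, 0.4, -0.7]
width: 0.449
gripper_force: 0.0
```

```bash
python3 - <<'E'
import subprocess
subprocess.run("python3 look.py w7 .40 .66 -.38 -.04 .059 .0005",shell=True)
from h import *
r=cv2.imread("pics/w7.png");t=cv2.resize(get_image("top")[140:260,330:490,::-1],None,fx=4,fy=4,interpolation=cv2.INTER_CUBIC)
cv2.imwrite("pics/top7.png",t);print(observe()["position"],observe()["clock"])
E
```

```text
[ 0.51272433 -0.1086986   0.18169239] 23.3833
```

View pics/w7.png

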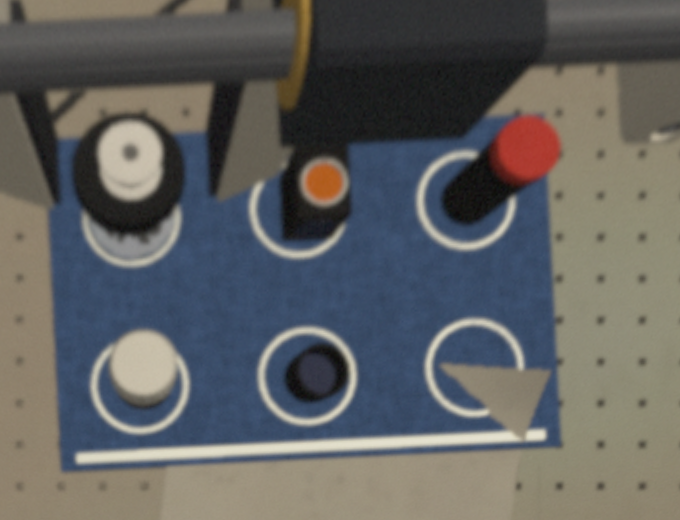

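View pics/top7.png

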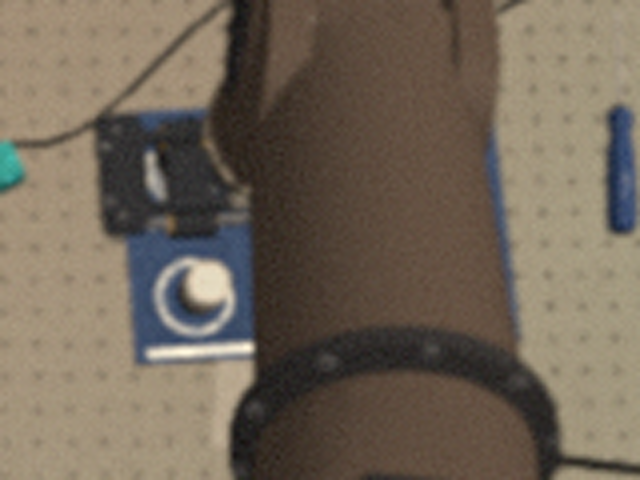

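The bobbin sits flat and centred on the lid, at (130,170) against the lid centre (130,170). The cube, canister and short tube all stand upright on their rings, and the gripper is clear.

>>> jog_arm(motion=[[[0,0,-0.03,0,0,0,0.1],[0,0,-0.03,0,0,0,0.1],[0,0,-0.03,0,0,0,0.1],[0,0,-0.03,0,0,0,0.1]]])

```text
clock: 23.72
position: [0.5138, -0.1083, 0.2103]
ee_rot: [-0.079, 3.139, 0.0]
force: [0.2, -0.2, -0.8]
width: 0.454
gripper_force: 0.0
```

```bash
python3 -c "
from cell import *
print(sign_off())"
```

```text
the job is handed in; nothing more can be done
None
```

The job is handed in at about 24 s: cube, short tube and canister each measured within about 4 mm of their ring centres, the bobbin looked centred on the jar's lid, and the arm stayed clear of the jar, red-capped tube and tee; `sign_off` returned no verdict.

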